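# Close the loaded muffin maker and set its push-to-turn heat selector

## Task

The muffin maker is loaded with filled cases: swing its lid down and press it until the catch snaps and the lid is fully closed. Then switch on the heat: the selector on its right is a safety knob that turns only while it is held pressed down; turn it to the orange mark and let it spring back up, clicked in there. Leave the kitchen timer, the spice jar and the small white carton standing where they are.

Things in the scene. Friction and masses are not known exactly. Their poses are not given: they have to be found in the camera images.
- maker: steel muffin maker, fixed, 190 (x) x 310 (y) x 75 mm high without lid. Origin: centre of its underside; x points to its back, y to its left. Left part: four filled cases under the lid (centre line y = +50 mm). Right part, y -155 to -51 mm: flat panel at z = 75 mm, knob at x = 0, y = -102 mm; marks round its far side, clockwise: white ring (off), 2 white bars, broad orange bar, 2 white bars
- maker_lid (a joint): lid angle in rad: 0 = fully closed, 1.6 = upright. Steel shell, 196 mm from hinge to front face, 204 mm wide, 28 mm thick; a black bar handle stands 28 mm out of its front face. A friction hinge lets it stay where it is left. Lowered, it rests on its catch at about 0.08 rad and snaps home when pressed down at the front edge with about 8 to 12 N
- lid_hinge (a point): middle of the lid's hinge axis (along the maker's y), at the back, 78 mm above the worktop; the frame turns with the lid: the lid extends 196 mm along the point's -x, its outer face lies 28 mm along +z
- lid_front_edge (a point): middle of the lid's front edge, on its outer face (just behind the handle)
- heat_dial (a joint): angle of the selector knob in rad, growing clockwise from above: 0 = ring mark (off), a click every 0.48 up to 2.40; orange mark at 1.44. The pointer points along angle (1.20 - value), counted counter-clockwise from the maker's x axis. While the knob is up, it is locked at its click
- dial_shaft (a joint): how far the knob is pressed down, in m: 0 = up (locked), 0.006 = fully down; it must be at least 0.005 down to turn freely. About 4 N start to press it, 8 N hold it down
- dial_flange (a point): centre of the knob, on the top of its round steel flange (60 mm across; 89 mm above the worktop when up). On it stands a black wing grip, 50 mm long, 12 mm thick, 22 mm high above the flange, with a white pointer line; fingertips beside the wing can press on the flange. Site x: along the wing to the pointer end
- dial_pointer (a point): pointer end of the wing grip, at its top, 26 mm from the knob's axis
- timer: red round kitchen timer, 68 mm across, 53 mm high, loose bystander right of the maker; origin at its underside
- spice_jar: spice jar with red cap, 45 mm across, 106 mm high, loose bystander left of the maker; origin at its underside
- white_carton: small white carton with red edges and a picture, 38 x 58 x 86 mm, loose bystander left of the maker; origin at its underside

How it is judged:
By the outcome, as a careful person would: the job done as asked, in the order asked, and still so for the second after the job is handed in, with the robot touching nothing.
It also fails if it takes over 53 s, if anything falls off the work surface, if the arm or the gripper's body presses on something with over 40 N, if the wrist force passes 120 N, or if a joint passes its speed limit or range.

## Robot

A 6-joint arm with a two-finger parallel gripper is mounted at the origin on a cart in front of the work surface, level with it; the furniture and walls round the work are solid. World frame = base frame: x ahead of the robot, y to its left, z up, the work surface at z = 0. Lengths are in m, angles in degrees, forces in N, time in s.
With the tool pointing down it reaches from about 0.35 to 0.875 m from the base axis. Payload 4.2 kg.
Tool frame: the origin (TCP) lies between the finger pads; the fingertips stand 25 mm ahead of it and the grasp point (between the pads) lies 6 mm ahead of it (r.tips_ahead is the distance from the TCP to the fingertips, in m); z points along the fingers, y is the direction in which the jaws open and shut (so a half turn about z gives the same grasp; the last joint's range is limited). The gripper opens to 87 mm and grips with 3 to 60 N. Pads are 19 mm wide; open, the fingers measure 117 mm over their backs; the gripper's body (75 mm by 190 mm) begins 51 mm behind the grasp point.
Start: joints at [79.217, 22.042, 0.453, 0, -68.411, -14.817], TCP at [0.27, 0.564, 0.248] pointing down, gripper open.
Joint ranges: [-179.83, 179.83], [-69.29, 118.12], [-61.27, 80.66], [-181.25, 117.63], [-171.15, -9.14], [-177.46, 177.46]. Speed limits (degrees/s): [159.86, 159.86, 180, 180, 180, 180].

## Interface

Orientations are given as a 3x3 rotation matrix whose columns are the frame's x, y, z axes.
In Python, from station import r, vision, finish_job gives the robot as it stands.
- The arm moves only by the shell command python3 -m jog 'ROWS'. ROWS is a JSON object of lists of equal length, an entry for each row: "rot": the turn, a rotation vector about the world's x, y, z in degrees, a list of three; "delta_pos": the shift along the world's x, y, z in mm, a list of three; "grip": the opening in per cent of the stroke, from 0 (shut) to 100 (fully open). A call has 1 to 10 rows; each row shifts and turns the commanded pose from where the row before left it; what a row does not reach is not made up. A row lasts 1/12 s, in which the tool goes at most 41.7 mm and 7.16 degrees, less where a joint would pass 70% of its speed; a pose out of reach is approached as far as the arm can. A call with a gripper value outside its range is refused whole. The fingers move at their own pace and stop on an object; the grip force is fixed at half the most. Time passes only in rows, so rows that do not move let the fingers close. It gives the time, the measured TCP pose, the force and the opening at its end, in the units of the state.
- r.sense(): the state, without advancing time (a new reading comes with each control period).
- vision.capture(name): name is "side" or "top"; returns a dict with "frame" (400x640x3 uint8, red, green, blue), "K" (3x3 intrinsics, pixels), "k1" (the pictures are not rectified: a ray, as slopes to the right and down, at radius r is drawn at 1 + k1 r^2 times it, then the intrinsics apply), "xyz" and "orientation" of the camera in the world. Camera axes: x right, y up, looking along -z (the intrinsics and any distortion apply to the point x, -y, -z); pixel columns grow to the right and rows downward; lengths in m; the calibration is good to about 2 mm. A picture is of the moment at which its call begins. There is no depth.
- finish_job(): hands the job in, once; it reports no verdict.
The state is a dict: "time_s": time; "joints": joint angles; "joint_velocities": joint speeds; "effort": joint torques, N m; "tcp_pos": TCP position; "ee_rot": TCP orientation; "wrist_force": force on the tool from outside, world axes, zero at the start; "moment": the same for the moment, N m; "gripper_width": opening from 0.0 (shut) to 1.0 (fully open).
Only numpy, scipy, OpenCV 4.12 (cv2) and the standard library are available. Lean on these libraries where they do the work, as an engineer would, in place of code of your own. Each camera call takes 0.05 s, during which the arm holds its last target. There are 200 camera calls.

## Working session

There is one attempt and no reset: what is moved stays moved. The work goes in short steps, Python scripts to look and compute and a shell command to move; the robot and the scene stay as the last step left them, time stands still between calls to the robot, and variables do not carry over. Pictures are saved under pics/ and viewed, about 8 in all and at most 12, crops included, and the job is handed in when it is done.

```bash
mkdir -p pics; ls; python3 - <<'E'
from station import r, vision
import cv2, numpy as np
for n in ("side","top"):
    c=vision.capture(n); cv2.imwrite(f"pics/{n}0.png",c["frame"][:,:,::-1])
    np.savez(f"pics/{n}0.npz",**{k:np.array(v) for k,v in c.items()})
    print(n,c["K"],c["k1"],c["xyz"],np.round(c["orientation"],4).tolist())
s=r.sense(); print(s["time_s"],s["tcp_pos"],np.round(s["ee_rot"],3).tolist(),s["wrist_force"],r.tips_ahead)
E
```

```text
pics
side [[408.68541257   0.         326.47360391]
 [  0.         408.68541257 201.63343301]
 [  0.           0.           1.        ]] 0.008254388856443985 [0.22278124 0.31291412 0.87334695] [[-0.5552, 0.7278, -0.4026], [-0.8316, -0.4925, 0.2566], [-0.0116, 0.4772, 0.8787]]
top [[445.89660301   0.         325.37619351]
 [  0.         445.89660301 195.89500634]
 [  0.           0.           1.        ]] -0.05357024238447317 [0.49092369 0.06267374 1.22834936] [[0.0279, 0.9973, -0.0686], [-0.9996, 0.028, 0.0002], [0.0021, 0.0685, 0.9976]]
0.1 [0.26982829 0.56321725 0.2465623 ] [[0.902, -0.432, -0.001], [-0.432, -0.902, -0.002], [0.0, 0.002, -1.0]] [ 1.19701095 -0.02540365 -0.51156748] 0.025
```

View pics/side0.png

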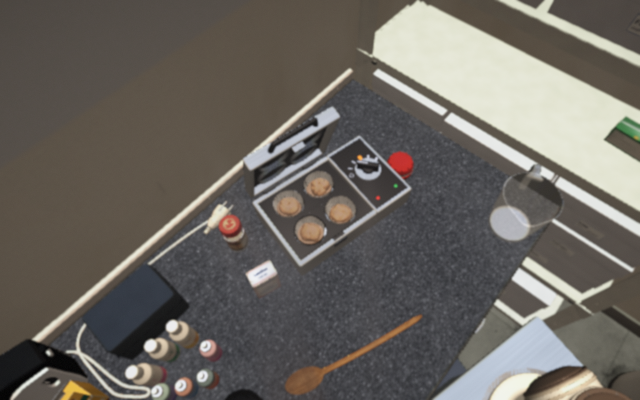

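View pics/top0.png

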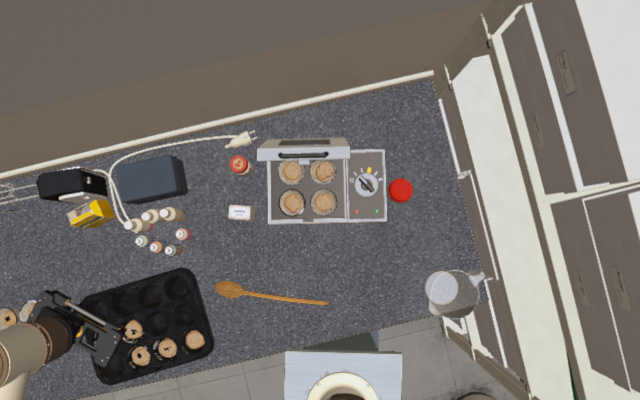

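Top view: the maker spans about x 268–386, y 150–223 px. The lid is upright at y≈150, the knob is at (366,185), the timer at (401,190), the jar at (239,164) and the carton at (240,212). I'll enlarge both views for measuring.

```bash
python3 - <<'E'
import cv2
t=cv2.imread("pics/top0.png")[125:235,225:425]; s=cv2.imread("pics/side0.png")[100:280,220:420]
cv2.imwrite("pics/tc.png",cv2.resize(t,None,fx=4,fy=4,interpolation=cv2.INTER_CUBIC))
cv2.imwrite("pics/sc.png",cv2.resize(s,None,fx=3.3,fy=3.3,interpolation=cv2.INTER_CUBIC))
E
```

```text
(no output)
```

View pics/tc.png

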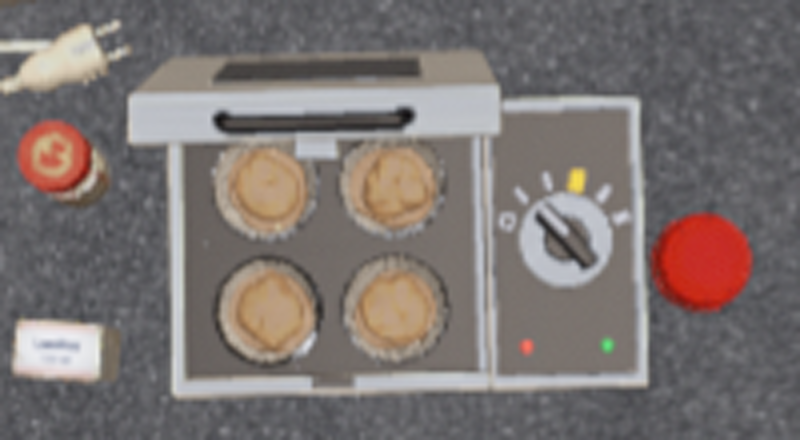

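View pics/sc.png

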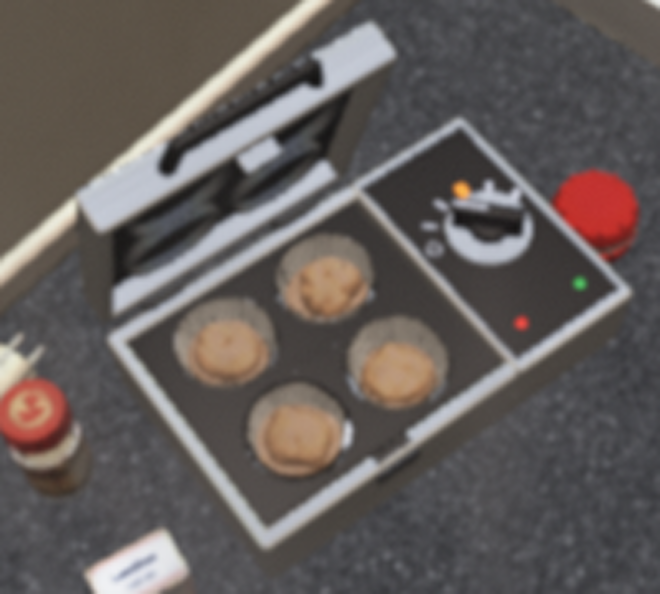

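Pixels read from the 4x top crop and the 3.3x side crop: maker rim corners, knob, wing ends and the four lid front-face corners. I'll fit the maker pose, hinge offset and lid angle jointly, then locate the wall and the dial value.

```bash
cat > h.py <<'E'
import numpy as np, cv2
from scipy.optimize import least_squares
def load(n): return dict(np.load(f"pics/{n}.npz"))
def proj(c,P):
    R=c["orientation"]; M=np.diag([1,-1,-1])@R.T
    return cv2.projectPoints(np.atleast_2d(P).astype(float),cv2.Rodrigues(M)[0],-M@c["xyz"],c["K"],np.array([float(c["k1"]),0,0,0]))[0][:,0]
def onz(c,uv,z):
    p=cv2.undistortPoints(np.array(uv,float).reshape(-1,1,2),c["K"],np.array([float(c["k1"]),0,0,0]))[:,0]
    d=np.c_[p[:,0],-p[:,1],-np.ones(len(p))]@c["orientation"].T
    return c["xyz"]+d*((z-c["xyz"][2])/d[:,2])[:,None]
def mk(x,y,w,P):
    P=np.atleast_2d(P); C,S=np.cos(w),np.sin(w)
    return np.c_[x+C*P[:,0]-S*P[:,1],y+S*P[:,0]+C*P[:,1],P[:,2]]
def lid(xh,a,d,yy,t): return [xh-d*np.cos(a)+t*np.sin(a),.05+yy,.078+d*np.sin(a)+t*np.cos(a)]
E
cat > fit.py <<'E'
from h import *
T,S=load("top0"),load("side0")
ct=lambda p:np.array(p)/4+[225,125]; cs=lambda p:np.array(p)/3.3+[220,100]
B=[[-.095,.155,.075],[-.095,-.155,.075],[.095,-.155,.075],[0,-.102,.089]]
tB=ct([(174,396),(647,384),(639,97),(566,240)])
Bs=B+[[.095,.155,.075]]; sB=cs([(265,546),(629,291),(461,120),(488,230),(111,341)])
LT=ct([(128,95),(500,86),(500,132),(130,143)]); LS=cs([(80,193),(372,22),(396,52),(100,230)])
L=lambda xh,a:[lid(xh,a,.196,.102,.028),lid(xh,a,.196,-.102,.028),lid(xh,a,.196,-.102,0),lid(xh,a,.196,.102,0)]
def res(q):
    x,y,w,xh,a=q
    return np.r_[proj(T,mk(x,y,w,B+L(xh,a)))-np.r_[tB,LT],proj(S,mk(x,y,w,Bs+L(xh,a)))-np.r_[sB,LS]].ravel()
f=least_squares(res,[.6,0,.05,.095,1.3],loss="soft_l1"); q=f.x
print(q,np.degrees(q[2])); print(np.round(res(q).reshape(-1,2),1).tolist())
print("knob",mk(*q[:3],[0,-.102,.089]))
print("lid hinge",mk(*q[:3],[q[3],.05,.078]),"front edge",mk(*q[:3],lid(q[3],q[4],.196,0,.028)))
e=onz(T,ct([(540,205),(592,268)]),.111)[:,:2]; print("wing",np.degrees(np.arctan2(*(e[0]-e[1])[::-1]))-np.degrees(q[2]), np.linalg.norm(e[0]-e[1]))
e=onz(S,cs([(455,212),(523,228)]),.111)[:,:2]; print("wing side",np.degrees(np.arctan2(*(e[0]-e[1])[::-1]))-np.degrees(q[2]), np.linalg.norm(e[0]-e[1]))
print("counter back edge",onz(T,[(433,74),(200,125)],0),onz(S,[(350,72),(200,180)],0))
print("timer",onz(T,[(401,190)],.053),"jar",onz(T,[(238.5,164)],.106),"carton",onz(T,[(239,212)],.086))
np.save("q.npy",q)
E
python3 fit.py
```

```text
[0.59479673 0.05929184 0.05333528 0.10357239 1.25380898] 3.055886553851655
[[-0.7, 0.6], [1.0, 0.6], [0.4, -0.4], [0.1, -0.0], [-0.6, -0.4], [0.5, -0.6], [0.7, 0.7], [-0.3, 0.3], [-0.0, 1.7], [2.1, -0.0], [-0.0, -1.8], [0.3, -1.1], [-2.4, -1.2], [-3.1, -0.1], [-0.2, -1.6], [0.9, 0.9], [-0.4, 1.4]]
knob [[ 0.60023435 -0.04256311  0.089     ]]
lid hinge [[0.69555634 0.11474219 0.078     ]] front edge [[0.66111613 0.11290357 0.27296279]]
wing 37.77629840471487 0.05140089502667242
wing side 36.890699863934515 0.047006326983203804
counter back edge [[ 0.9303431  -0.23301758  0.        ]
 [ 0.76480917  0.41971573  0.        ]] [[ 0.94401734 -0.2394215   0.        ]
 [ 0.85245969  0.28675199  0.        ]]
timer [[ 0.59297435 -0.13738489  0.053     ]] jar [[0.64305295 0.28535728 0.106     ]] carton [[0.52181257 0.28286982 0.086     ]]
```

The fit is consistent to within about 3 px. The maker is at (0.595, 0.059) with yaw 3°. The lid angle is about 1.25 rad. The knob is at (0.600, −0.043), and its pointer reads about 38–41°, so the dial is at 0.48 and needs 55° clockwise. Next I take the closed fingers over and behind the lid.

```bash
python3 -m jog '{"rot":[[0,0,2.86],[0,0,2.86],[0,0,2.86],[0,0,2.86],[0,0,2.86],[0,0,2.86],[0,0,2.86],[0,0,2.86],[0,0,2.86],[0,0,2.86]],"delta_pos":[[22,-20,9],[22,-20,9],[22,-20,9],[22,-20,9],[22,-20,9],[22,-20,9],[22,-20,9],[22,-20,9],[22,-20,9],[22,-20,9]],"grip":[0,0,0,0,0,0,0,0,0,0]}'
python3 -m jog '{"rot":[[0,0,0],[0,0,0],[0,0,0],[0,0,0],[0,0,0],[0,0,0],[0,0,0],[0,0,0],[0,0,0],[0,0,0]],"delta_pos":[[26,-10,0],[26,-10,0],[26,-10,0],[26,-10,0],[26,-10,0],[26,-10,0],[26,-10,0],[26,-10,0],[0,0,0],[0,0,0]],"grip":[0,0,0,0,0,0,0,0,0,0]}'
```

```text
time_s: 0.93
tcp_pos: [0.4907, 0.3624, 0.3375]
ee_rot: [[0.998, 0.055, -0.001], [0.055, -0.998, -0.001], [-0.001, 0.001, -1.0]]
wrist_force: [0.7, -0.1, 0.2]
gripper_width: 0.327
time_s: 1.77
tcp_pos: [0.6989, 0.2827, 0.3349]
ee_rot: [[0.999, 0.05, -0.003], [0.05, -0.999, -0.002], [-0.003, 0.001, -1.0]]
wrist_force: [0.4, -0.3, -0.0]
gripper_width: 0.007
```

```bash
python3 -m jog '{"rot":[[0,0,0],[0,0,0],[0,0,0],[0,0,0],[0,0,0],[0,0,0],[0,0,0],[0,0,0],[0,0,0],[0,0,0]],"delta_pos":[[4,-30,0],[0,-30,0],[0,-30,0],[0,-30,0],[0,-30,0],[0,-20,0],[0,0,-20],[0,0,-20],[0,0,-25],[0,0,0]],"grip":[0,0,0,0,0,0,0,0,0,0]}'
python3 - <<'E'
from h import *
from station import vision
for n in ("side","top"):
    c=vision.capture(n); np.savez(f"pics/{n}1.npz",**{k:np.array(v) for k,v in c.items()})
a=load("side1")["frame"][90:260,210:430,::-1]
b=load("top1")["frame"][100:240,220:420,::-1]
a=cv2.resize(a,(400,309),interpolation=2);b=cv2.resize(b,(400,280),interpolation=2)
o=np.zeros((309,800,3),np.uint8);o[:,:400]=a;o[:280,400:]=b;cv2.imwrite("pics/b1.png",o)
# predicted tip path
q=np.load("q.npy")
for an in (1.254,1.1,.95,.8,.65,.5,.35,.2,.08,0):
    p=lid(q[3],an,.175,0,.028); w=mk(*q[:3],p)[0]; print(an,np.round((w+[.0095*(1 if an>.3 else .3),0,.025])*1000))
E
```

```text
time_s: 2.6
tcp_pos: [0.6985, 0.114, 0.267]
ee_rot: [[0.999, 0.053, -0.011], [0.053, -0.999, -0.001], [-0.011, 0.001, -1.0]]
wrist_force: [0.1, -0.4, -2.1]
gripper_width: 0.008
1.254 [677. 113. 278.]
1.1 [651. 112. 272.]
0.95 [626. 111. 262.]
0.8 [603. 109. 248.]
0.65 [583. 108. 231.]
0.5 [565. 107. 211.]
0.35 [550. 106. 189.]
0.2 [533. 106. 165.]
0.08 [526. 106. 145.]
0 [524. 105. 131.]
```

View pics/b1.png

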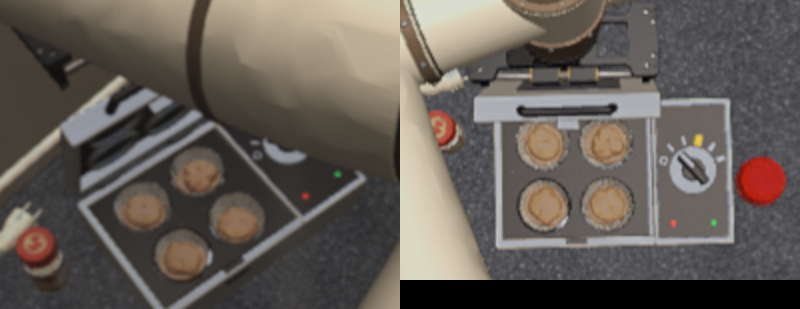

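Picture: the gripper is behind the lid, with its body at about (560,45) px in the right half. The lid has not been touched. I'll now sweep the tips along the lid's arc.

```bash
python3 -m jog '{"rot":[[0,0,0],[0,0,0],[0,0,0],[0,0,0],[0,0,0],[0,0,0],[0,0,0],[0,0,0],[0,0,0],[0,0,0]],"delta_pos":[[-12,0,0],[-12,0,0],[-12,0,0],[-12,-1,0],[-12,0,-3],[-12,-1,-4],[-12,-1,-6],[-11,-1,-7],[-10,0,-8],[-10,-1,-9]],"grip":[0,0,0,0,0,0,0,0,0,0]}'
python3 -m jog '{"rot":[[0,0,0],[0,0,0],[0,0,0],[0,0,0],[0,0,0],[0,0,0]],"delta_pos":[[-9,0,-10],[-9,-1,-10],[-8,0,-11],[-7,-1,-11],[0,0,0],[0,0,0]],"grip":[0,0,0,0,0,0]}'
```

```text
time_s: 3.53
tcp_pos: [0.5883, 0.1098, 0.2395]
ee_rot: [[0.999, 0.054, 0.008], [0.054, -0.999, 0.002], [0.008, -0.002, -1.0]]
wrist_force: [0.2, -0.0, 2.7]
gripper_width: 0.01
time_s: 4.03
tcp_pos: [0.5548, 0.1073, 0.1955]
ee_rot: [[0.999, 0.054, 0.003], [0.054, -0.999, 0.001], [0.003, -0.0, -1.0]]
wrist_force: [0.8, 0.0, 0.7]
gripper_width: 0.0
```

```bash
python3 -m jog '{"rot":[[0,0,0],[0,0,0],[0,0,0],[0,0,0],[0,0,0],[0,0,0]],"delta_pos":[[-7,0,-12],[-7,0,-12],[-6,0,-11],[-5,-1,-10],[0,0,0],[0,0,0]],"grip":[0,0,0,0,0,0]}'
python3 - <<'E'
from h import *
from station import vision
c=vision.capture("side"); f=c["frame"][90:290,190:450,::-1]
cv2.imwrite("pics/s2.png",cv2.resize(f,None,fx=2.5,fy=2.5,interpolation=2))
E
```

```text
time_s: 4.53
tcp_pos: [0.5302, 0.1061, 0.1497]
ee_rot: [[0.999, 0.053, 0.002], [0.053, -0.999, 0.0], [0.002, -0.0, -1.0]]
wrist_force: [-0.2, -0.2, 0.8]
gripper_width: 0.004
```

View pics/s2.png

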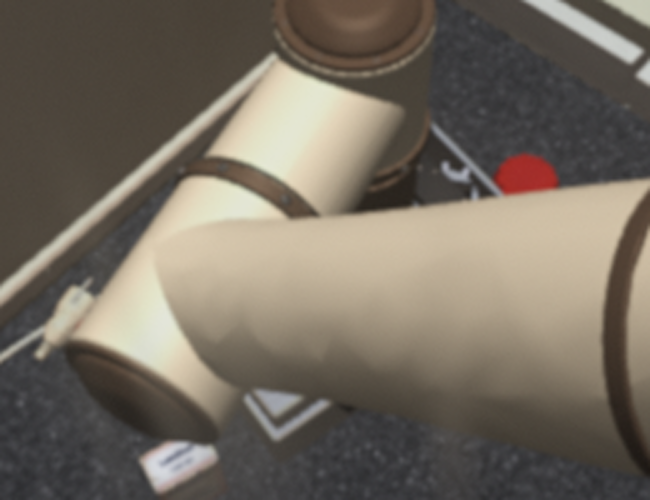

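The arm hides most of the view, but the pale patch at (280,400) px shows the lid lying over the maker. I'll move nearer the front edge and press in small steps.

```bash
python3 -m jog '{"rot":[[0,0,0],[0,0,0],[0,0,0],[0,0,0],[0,0,0]],"delta_pos":[[-7,0,0],[-7,0,0],[0,0,-3],[0,0,-3],[0,0,0]],"grip":[0,0,0,0,0]}'
python3 -m jog '{"rot":[[0,0,0],[0,0,0],[0,0,0]],"delta_pos":[[0,0,-2],[0,0,-2],[0,0,0]],"grip":[0,0,0]}'
```

```text
time_s: 5.0
tcp_pos: [0.5148, 0.1057, 0.1426]
ee_rot: [[0.999, 0.053, 0.0], [0.053, -0.999, 0.0], [0.0, -0.0, -1.0]]
wrist_force: [-0.4, 0.8, -0.0]
gripper_width: 0.004
time_s: 5.25
tcp_pos: [0.515, 0.1056, 0.138]
ee_rot: [[0.999, 0.052, -0.0], [0.052, -0.999, -0.0], [-0.0, 0.0, -1.0]]
wrist_force: [-1.1, 1.0, 0.3]
gripper_width: 0.005
```

```bash
python3 -m jog '{"rot":[[0,0,0],[0,0,0],[0,0,0]],"delta_pos":[[0,0,-2],[0,0,-2],[0,0,0]],"grip":[0,0,0]}'
python3 -m jog '{"rot":[[0,0,0],[0,0,0],[0,0,0]],"delta_pos":[[0,0,-2],[0,0,-1],[0,0,0]],"grip":[0,0,0]}'
```

```text
time_s: 5.5
tcp_pos: [0.5148, 0.1055, 0.1339]
ee_rot: [[0.999, 0.052, -0.001], [0.052, -0.999, -0.0], [-0.001, 0.0, -1.0]]
wrist_force: [-0.7, -0.1, -0.6]
gripper_width: 0.007
time_s: 5.75
tcp_pos: [0.5151, 0.1056, 0.1315]
ee_rot: [[0.999, 0.052, 0.0], [0.052, -0.999, -0.0], [0.0, 0.0, -1.0]]
wrist_force: [-0.4, -0.7, -0.7]
gripper_width: 0.007
```

```bash
python3 -m jog '{"rot":[[0,0,0],[0,0,0],[0,0,0]],"delta_pos":[[0,0,-2],[0,0,-1],[0,0,0]],"grip":[0,0,0]}'; python3 - <<'E'
from h import *
from station import vision
c=vision.capture("top"); f=c["frame"][110:250,220:420,::-1]
cv2.imwrite("pics/t3.png",cv2.resize(f,None,fx=3.5,fy=3.5,interpolation=2))
E
```

```text
time_s: 6.0
tcp_pos: [0.5152, 0.1057, 0.1312]
ee_rot: [[0.999, 0.054, 0.001], [0.054, -0.999, -0.0], [0.001, 0.0, -1.0]]
wrist_force: [-5.9, 1.0, 14.5]
gripper_width: 0.01
```

View pics/t3.png

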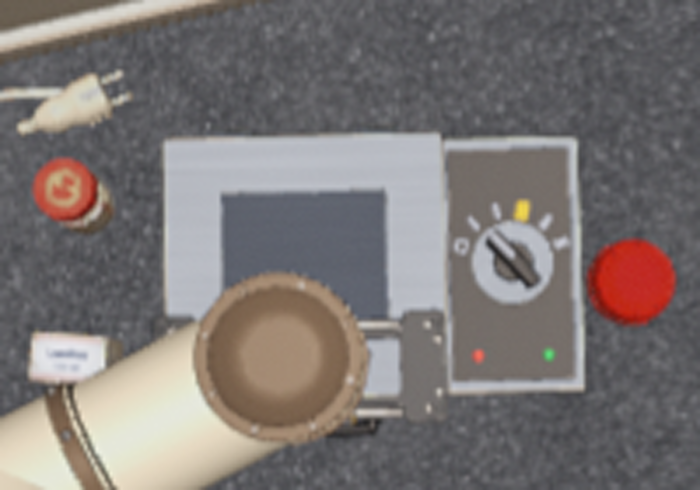

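Contact is at tip z = 0.106, which is the closed height (resting on the catch would be about 0.120). The force of 14.5 N is above the snap force. I'll press slightly more to be sure, then retreat.

```bash
python3 -m jog '{"rot":[[0,0,0],[0,0,0],[0,0,0]],"delta_pos":[[0,0,-2],[0,0,0],[0,0,0]],"grip":[0,0,0]}'; python3 -m jog '{"rot":[[0,0,0],[0,0,0],[0,0,0],[0,0,0],[0,0,0],[0,0,0],[0,0,0],[0,0,0],[0,0,0],[0,0,0]],"delta_pos":[[0,0,10],[0,0,25],[0,0,25],[8,-15,0],[8,-15,0],[9,-20,0],[15,-25,0],[15,-25,0],[15,-25,0],[15,-23,0]],"grip":[0,0,0,0,40,40,40,40,40,40]}'
```

```text
time_s: 6.3
tcp_pos: [0.5152, 0.1057, 0.131]
ee_rot: [[0.999, 0.054, 0.002], [0.054, -0.999, -0.0], [0.002, 0.001, -1.0]]
wrist_force: [-10.3, 0.9, 25.9]
gripper_width: 0.007
time_s: 7.13
tcp_pos: [0.6005, -0.0438, 0.1864]
ee_rot: [[0.999, 0.052, -0.0], [0.052, -0.999, 0.0], [-0.0, -0.0, -1.0]]
wrist_force: [-0.0, 0.9, 1.0]
gripper_width: 0.356
```

```bash
python3 -m jog '{"rot":[[0,0,6.87],[0,0,6.87],[0,0,6.87],[0,0,6.87],[0,0,6.87],[0,0,6.87],[0,0,0],[0,0,0],[0,0,0],[0,0,0]],"delta_pos":[[0,1,0],[0,0,0],[0,0,0],[0,0,0],[0,0,0],[0,0,-10],[0,0,-15],[0,0,-15],[0,0,0],[0,0,0]],"grip":[40,40,40,40,40,40,40,40,40,40]}'; python3 - <<'E'
from h import *
from station import vision
c=vision.capture("top"); np.savez("pics/top4.npz",**{k:np.array(v) for k,v in c.items()})
f=c["frame"][110:250,230:430,::-1]
cv2.imwrite("pics/t4.png",cv2.resize(f,None,fx=3.5,fy=3.5,interpolation=2))
E
```

```text
time_s: 7.97
tcp_pos: [0.5996, -0.0415, 0.1458]
ee_rot: [[0.717, 0.697, -0.002], [0.697, -0.717, -0.001], [-0.002, -0.001, -1.0]]
wrist_force: [0.1, -0.4, 0.1]
gripper_width: 0.4
```

View pics/t4.png

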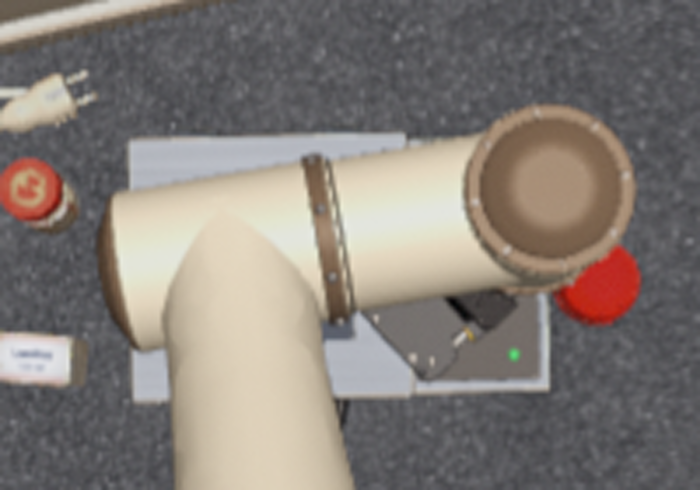

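The lid lies flat over the maker's left part, from (128,140) to (132,400) px, and the bystanders are unmoved. The gripper is over the knob. I'll descend and grip the wing.

```bash
python3 -m jog '{"rot":[[0,0,0],[0,0,0],[0,0,0],[0,0,0]],"delta_pos":[[0,-1,-10],[0,0,-10],[0,0,-8],[0,0,0]],"grip":[40,40,40,40]}'; python3 -m jog '{"rot":[[0,0,0],[0,0,0],[0,0,0],[0,0,0],[0,0,0],[0,0,0]],"delta_pos":[[0,0,0],[0,0,0],[0,0,0],[0,0,0],[0,0,0],[0,0,0]],"grip":[8,8,8,8,8,8]}'; python3 -c "
from station import r;s=r.sense();print(s['moment'],s['wrist_force'])"
```

```text
time_s: 8.35
tcp_pos: [0.5985, -0.0425, 0.1162]
ee_rot: [[0.717, 0.697, -0.004], [0.697, -0.717, -0.0], [-0.003, -0.003, -1.0]]
wrist_force: [0.5, -0.0, -1.0]
gripper_width: 0.401
time_s: 8.85
tcp_pos: [0.6004, -0.0429, 0.1183]
ee_rot: [[0.717, 0.697, 0.001], [0.697, -0.717, -0.0], [0.0, 0.001, -1.0]]
wrist_force: [4.6, -4.2, -6.0]
gripper_width: 0.317
[-1.29951107e+00 -9.56655647e-01 -8.94473872e-04] [ 4.64549062 -4.22196913 -6.0144674 ]
```

The jaws stopped at 28 mm rather than 12 mm, with a one-sided force. I'll look before pressing.

```bash
python3 -m jog '{"rot":[[0,0,0],[0,0,0]],"delta_pos":[[0,0,0],[0,0,0]],"grip":[8,8]}'; python3 - <<'E'
from h import *
from station import vision,r
s=r.sense();print(s["moment"],s["gripper_width"])
o=np.zeros((480,800,3),np.uint8)
S=vision.capture("side"); T=vision.capture("top")
k=np.array([[.6003,-.0426,.089]])
for i,c in enumerate((S,T)):
    u=proj(c,k)[0]; x,y=int(u[0])-40,int(u[1])-48; print(u,x,y)
    o[:,400*i:400*i+400]=cv2.resize(c["frame"][y:y+96,x:x+80,::-1],(400,480),interpolation=2)
cv2.imwrite("pics/v5.png",o)
E
```

```text
time_s: 9.02
tcp_pos: [0.6004, -0.0429, 0.1183]
ee_rot: [[0.717, 0.697, 0.001], [0.697, -0.717, -0.0], [0.0, 0.001, -1.0]]
wrist_force: [2.4, -4.1, -6.0]
gripper_width: 0.323
[-1.29193382 -0.99560374 -0.01373183] 0.322931930292573
[368.17185275 168.52407761] 328 120
[366.62796365 184.97107203] 326 136
```

View pics/v5.png

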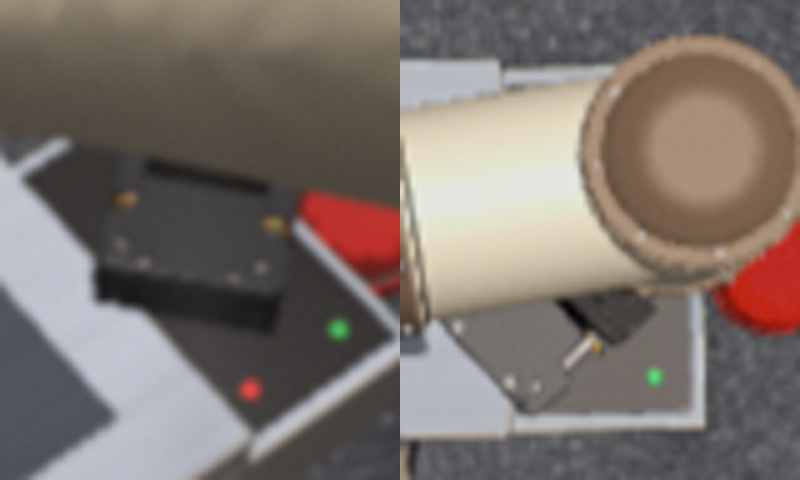

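The knob is hidden by the arm. In the first top crop there is a dark hub about 27 mm wide at the foot of the wing, and the jaw width of 28 mm matches it, so the jaws probably closed on that. I'll open, raise 8 mm and grip the wing above the hub.

```bash
python3 -m jog '{"rot":[[0,0,0],[0,0,0],[0,0,0],[0,0,0]],"delta_pos":[[0,0,0],[0,0,0],[0,0,8],[0,0,0]],"grip":[45,45,45,45]}'; python3 -m jog '{"rot":[[0,0,0],[0,0,0],[0,0,0],[0,0,0],[0,0,0],[0,0,0],[0,0,0]],"delta_pos":[[0,0,0],[0,0,0],[0,0,0],[0,0,0],[0,0,0],[0,0,0],[0,0,0]],"grip":[5,5,5,5,5,5,5]}'; python3 -c "
from station import r;s=r.sense();print(s['moment'],s['wrist_force'])"
```

```text
time_s: 9.45
tcp_pos: [0.6011, -0.0419, 0.1288]
ee_rot: [[0.716, 0.698, 0.003], [0.698, -0.716, 0.0], [0.003, 0.002, -1.0]]
wrist_force: [-0.1, -0.3, 1.1]
gripper_width: 0.441
time_s: 10.03
tcp_pos: [0.6004, -0.0428, 0.1265]
ee_rot: [[0.717, 0.697, 0.001], [0.697, -0.717, -0.001], [0.0, 0.001, -1.0]]
wrist_force: [1.2, -2.3, -0.4]
gripper_width: 0.135
[-0.93479556 -0.56438941 -0.0064522 ] [ 1.23852894 -2.28509668 -0.38569746]
```

The jaw width is now 11.7 mm, so the wing is gripped and aligned. Pressing down.

```bash
python3 -m jog '{"rot":[[0,0,0],[0,0,0],[0,0,0],[0,0,0]],"delta_pos":[[0,0,-2],[0,0,-2],[0,0,-2],[0,0,0]],"grip":[5,5,5,5]}'; python3 -m jog '{"rot":[[0,0,0],[0,0,0],[0,0,0]],"delta_pos":[[0,0,-2],[0,0,0],[0,0,0]],"grip":[5,5,5]}'; python3 -c "
from station import r;s=r.sense();print(s['moment'],s['wrist_force'])"
```

```text
time_s: 10.37
tcp_pos: [0.6005, -0.0428, 0.1211]
ee_rot: [[0.716, 0.698, 0.001], [0.698, -0.716, -0.001], [0.0, 0.001, -1.0]]
wrist_force: [-0.2, -4.6, 5.5]
gripper_width: 0.131
time_s: 10.62
tcp_pos: [0.6005, -0.0428, 0.1204]
ee_rot: [[0.716, 0.698, 0.002], [0.698, -0.716, -0.001], [0.0, 0.002, -1.0]]
wrist_force: [-1.8, -3.3, 8.1]
gripper_width: 0.134
[-1.05907429  0.41372378 -0.04488984] [-1.80346522 -3.28260665  8.1284655 ]
```

```bash
python3 -m jog '{"rot":[[0,0,0],[0,0,0],[0,0,-2],[0,0,-3],[0,0,-5],[0,0,-5],[0,0,-5]],"delta_pos":[[0,0,-2],[0,0,0],[0,0,0],[0,0,0],[0,0,0],[0,0,0],[0,0,0]],"grip":[5,5,5,5,5,5,5]}'; python3 -c "
from station import r;s=r.sense();print(s['moment'],s['wrist_force'])"
```

```text
time_s: 11.2
tcp_pos: [0.6004, -0.0426, 0.1202]
ee_rot: [[0.913, 0.408, 0.002], [0.408, -0.913, -0.001], [0.002, 0.002, -1.0]]
wrist_force: [-5.8, -0.7, 16.2]
gripper_width: 0.131
[-0.37007897  1.77364008  0.03754015] [-5.82381085 -0.66322003 16.21073097]
```

```bash
python3 -m jog '{"rot":[[0,0,-5],[0,0,-5],[0,0,-5],[0,0,-5],[0,0,-5],[0,0,-5],[0,0,-3],[0,0,-2],[0,0,0],[0,0,0]],"delta_pos":[[0,0,0],[0,0,0],[0,0,0],[0,0,0],[0,0,0],[0,0,0],[0,0,0],[0,0,0],[0,0,0],[0,0,0]],"grip":[5,5,5,5,5,5,5,5,5,5]}'; python3 -c "
from station import r;s=r.sense();print(s['moment'],s['wrist_force'])"
```

```text
time_s: 12.03
tcp_pos: [0.6005, -0.042, 0.1202]
ee_rot: [[0.983, -0.186, 0.002], [-0.186, -0.983, -0.0], [0.002, -0.0, -1.0]]
wrist_force: [-4.6, -0.2, 17.6]
gripper_width: 0.133
[0.15659897 1.6973328  0.02517934] [-4.57708132 -0.1710458  17.61624134]
```

Yaw is −10.7°, as wanted. I'll let the knob rise while still gripped, then release and back off upward.

```bash
python3 -m jog '{"rot":[[0,0,0],[0,0,0],[0,0,0],[0,0,0],[0,0,0],[0,0,0],[0,0,0]],"delta_pos":[[0,0,-0],[0,0,2],[0,0,2],[0,0,2],[0,0,2],[0,0,2],[0,0,0]],"grip":[5,5,5,5,5,5,5]}'; python3 -m jog '{"rot":[[0,0,0],[0,0,0],[0,0,0],[0,0,0],[0,0,0],[0,0,0],[0,0,0],[0,0,0],[0,0,0],[0,0,0]],"delta_pos":[[0,0,0],[0,0,0],[0,0,0],[0,0,0],[0,0,0],[0,0,15],[0,0,20],[0,0,25],[0,0,25],[0,0,25]],"grip":[45,45,45,45,45,45,45,45,45,45]}'
python3 -m jog '{"rot":[[0,0,0],[0,0,0],[0,0,0],[0,0,0],[0,0,0],[0,0,0],[0,0,0],[0,0,0],[0,0,0],[0,0,0]],"delta_pos":[[-10,20,25],[-20,25,15],[-20,30,0],[-20,30,0],[-20,30,0],[-20,30,0],[-20,30,0],[-20,30,0],[-20,30,0],[-20,30,0]],"grip":[45,45,45,45,45,45,45,45,45,45]}'
python3 - <<'E'
from h import *
from station import vision
S=vision.capture("side");T=vision.capture("top")
for n,c in (("side",S),("top",T)): np.savez(f"pics/{n}9.npz",**{k:np.array(v) for k,v in c.items()})
o=np.zeros((550,800,3),np.uint8)
o[:,:400]=cv2.resize(S["frame"][100:265,300:420,::-1],(400,550),interpolation=2)
o[:,400:]=cv2.resize(T["frame"][130:240,330:410,::-1],(400,550),interpolation=2)
cv2.imwrite("pics/e.png",o)
E
```

```text
time_s: 12.62
tcp_pos: [0.6003, -0.042, 0.1264]
ee_rot: [[0.982, -0.187, 0.001], [-0.187, -0.982, 0.001], [0.001, -0.001, -1.0]]
wrist_force: [1.1, -1.2, 3.0]
gripper_width: 0.137
time_s: 13.45
tcp_pos: [0.5997, -0.0424, 0.2374]
ee_rot: [[0.982, -0.187, -0.001], [-0.187, -0.982, -0.0], [-0.001, 0.0, -1.0]]
wrist_force: [0.2, 0.3, -0.2]
gripper_width: 0.45
time_s: 14.28
tcp_pos: [0.4086, 0.2437, 0.2767]
ee_rot: [[0.982, -0.187, 0.0], [-0.187, -0.982, 0.0], [-0.0, -0.0, -1.0]]
wrist_force: [-0.6, -0.3, 0.3]
gripper_width: 0.454
```

View pics/e.png

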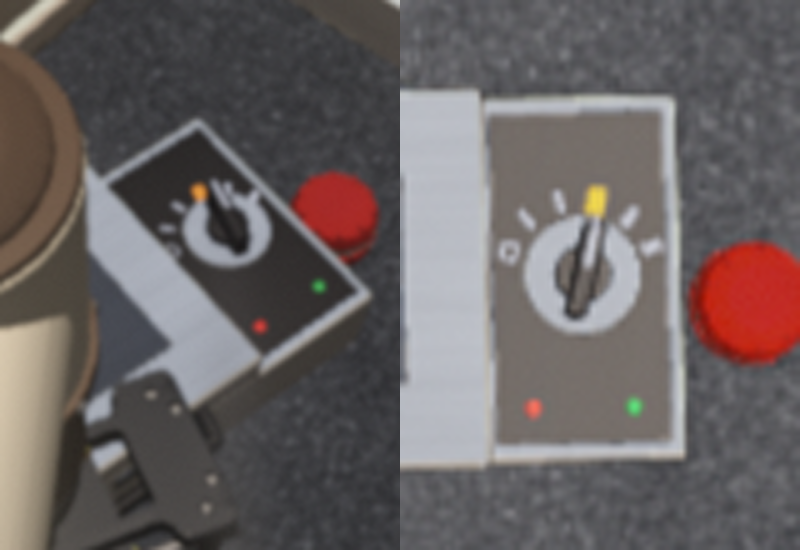

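The knob sits up with its pointer on the orange bar at (595,200) px. I'll move the arm out of the way and check the lid angle and bystanders against the model.

```bash
python3 -m jog '{"rot":[[0,0,0],[0,0,0],[0,0,0],[0,0,0],[0,0,0],[0,0,0],[0,0,0],[0,0,0],[0,0,0],[0,0,0]],"delta_pos":[[-12,32,0],[-12,32,0],[-12,32,0],[-12,32,0],[-12,32,0],[-12,32,0],[-12,32,0],[-12,32,0],[-12,32,0],[0,0,0]],"grip":[45,45,45,45,45,45,45,45,45,45]}'
python3 - <<'E'
from h import *
from station import vision
q=np.load("q.npy"); o=np.zeros((600,800,3),np.uint8)
for i,(n,(x,y)) in enumerate((("side",(220,120)),("top",(225,120)))):
    c=vision.capture(n); k=4 if i else 3.3
    f=cv2.resize(c["frame"][y:y+120,x:x+200,::-1],(800,480) if 0 else (660,396),interpolation=2)
    for a,col in ((0,(0,255,0)),(.08,(0,0,255))):
        P=mk(*q[:3],[lid(q[3],a,.196,.102,.028),lid(q[3],a,.196,-.102,.028)])
        for u in proj(c,P): cv2.drawMarker(f,tuple(int(v) for v in (u-[x,y])*3.3),col,cv2.MARKER_CROSS,12,1)
    o[300*i:300*i+300,:660]=f[60:360] if i else f[20:320]
    if i: a=load("top0")["frame"].astype(int); d=np.abs(a-c["frame"]).max(2); print({m:int((d[r0:r1,c0:c1]>40).sum()) for m,(r0,r1,c0,c1) in dict(timer=(172,208,390,416),jar=(150,180,226,251),carton=(200,224,225,256)).items()})
cv2.imwrite("pics/f.png",o)
E
```

```text
time_s: 15.22
tcp_pos: [0.3005, 0.535, 0.275]
ee_rot: [[0.983, -0.184, -0.0], [-0.184, -0.983, 0.0], [-0.0, -0.0, -1.0]]
wrist_force: [1.1, 0.1, -0.2]
gripper_width: 0.452
{'timer': 0, 'jar': 0, 'carton': 0}
```

View pics/f.png

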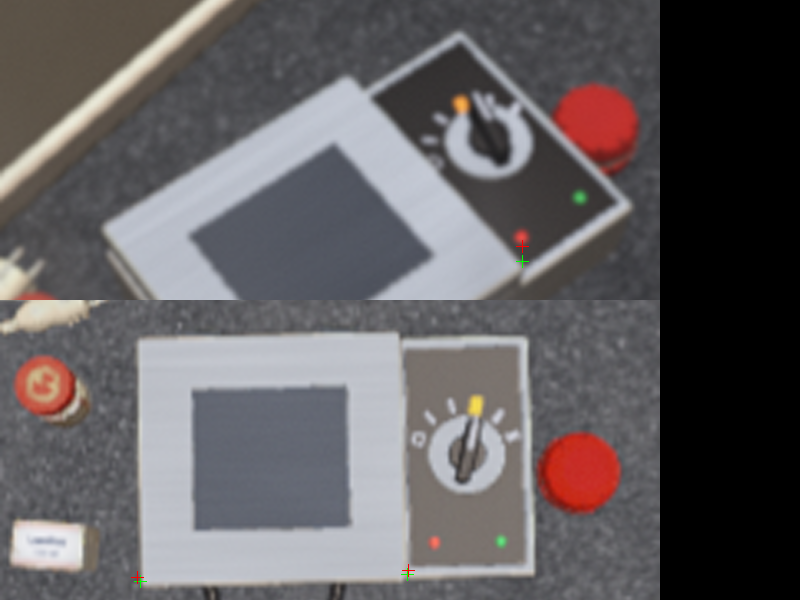

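In the side view the lid's front corner is at (523,267) px. That matches the closed marker (522,261), not the resting-on-catch marker at (522,245). The pointer is on orange and the bystanders show no pixel change, so I'm handing in.

```bash
python3 -c "
from station import finish_job; print(finish_job())"
```

```text
the job is handed in; nothing more can be done
None
```

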